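# Clamp a tin in the tin clamp for opening

## Task

The green tin has to be clamped ready for opening. Push it along the worktop, standing upright, all the way home into the V of the tin clamp, then flip the clamp's red-handled lever over past centre so that it snaps down and its rubber foot stays pressed on the tin. Do it by pushing only: do not lift or carry the tin, and leave everything else on the worktop where it stands.

Things in the scene. Friction and masses are not known exactly. Their poses are not given: they have to be found in the camera images.
- tin: green-labelled steel tin standing upright, loose, a cylinder 57 mm in diameter and 72 mm tall, about 0.13 to 0.25 kg; origin at the centre of its underside, z up. It starts beside the jar with the orange lid, in front of the clamp's mouth, on the left or on the right.
- tin_clamp: steel tin clamp, fixed to the worktop; place and yaw differ per start. Origin on the worktop under the axis of a fully seated tin; +x is the way the tin is pushed in, -x points out of the mouth, z up. Two jaws 32 mm high, 11 mm thick form a 100 degree V: it opens from its bottom at x = +0.035 to 95 mm wide at x = -0.002. No floor plate: the tin slides on the worktop itself.
- seat (a point): point on the worktop where the centre of the tin's underside lies when the tin is fully home, touching both jaws (the same point and axes as tin_clamp). Solid furniture behind the work: a rack whose upright stands at world x = 0.69 to 0.73, y = 0.16 to 0.20, with a shelf 0.62 m up from x = 0.62 on, and a blender at x > 0.63, y < 0; keep the arm in front of them.
- lever_hinge (a point): point on the lever's hinge axis (parallel to the clamp's y), 88 mm above the worktop, 56 mm behind the seat in the clamp's +x, at the top of a post 30 mm wide, 100 mm tall (x = +0.045 to +0.070). The post's foot plate, 7 mm thick, 64 mm wide, reaches to x = +0.104.
- lever_bar (a point): centre of the red cross bar (16 mm thick, 64 mm long, parallel to the clamp's y) at the free end of the lever, 100 mm from the hinge; moves with the lever. At the start 98 mm behind the seat in the clamp's +x and 179 mm above the worktop. The stem below it is a flat steel bar 14 mm wide, 9 mm thick. About 2 to 3 N on the lever's back near the bar moves it.
- clamp_lever (a joint): angle of the over-centre lever, rad. 0 = open, leaning 25 degrees back from upright (to the clamp's +x), its start; grows as it swings over to -x, down onto the tin. Dead centre about 0.6: below it a spring throws the lever back open, above it down by itself. About 2.0 = level, its rubber foot (20 mm wide, 56 mm from the hinge) pressing on a seated tin with 5 N; 2.15 = stop with no tin.
- orange_jar: bystander: small white jar with an orange lid, 54 mm in diameter, 50 mm tall, loose, about 100 to 120 mm beside the tin; origin at the centre of its underside
- lime: bystander: green lime, 52 x 45 x 45 mm, loose; origin at its underside
- jigger: bystander: steel double jigger, 44 mm in diameter, 80 mm tall, loose; origin at the centre of its underside
- kitchen_timer: bystander: white digital timer lying flat, 62 x 62 x 14 mm, loose; origin at the centre of its underside
- spoon_jug: bystander: clear measuring jug full of brown spoons, 147 x 199 x 266 mm, loose; origin at the centre of its underside
There are look-alikes about, which are no part of the job. Leave any blue or purple look-alike of the tin alone.

How it is judged (in metres and radians):
On the way, in this order (a step that is already met when the one before it is completed fails the run):
1. the tin stands home in the V (within 6 mm of the seat) while the lever is still open (horizontal distance between tin and seat below 0.006 m and value of joint clamp_lever below 0.5 rad), for 0.2 s.
2. the lever has been flipped over and stays down on the tin (value of joint clamp_lever between 1.9 and 2.09 rad and horizontal distance between tin and seat below 0.008 m), for 0.2 s.
At the end, for the whole second after the job is handed in: The tin stands upright (within 0.08 rad) on the worktop within 8 mm of the seat, at rest; the lever is over, down on the tin (joint between 1.9 and 2.09 rad); every bystander is within 30 mm of where it stood (all of step 2 and angle between tin's own z axis and vertical below 0.08 rad and height (world z) of tin below 0.006 m and linear speed of tin below 0.02 m/s and distance of each of orange_jar, lime, jigger, kitchen_timer, spoon_jug from where it was at the start of the episode below 0.03 m); the robot touches nothing.
It fails at once if the tin is lifted (its underside more than 12 mm above the worktop) (height (world z) of tin above 0.012 m).
It fails at once if the tin is tipped by more than 0.35 rad (angle between tin's own z axis and vertical above 0.35 rad).
It fails at once if a bystander (jar, lime, jigger, timer, jug of spoons) is moved by more than 30 mm (distance of any of orange_jar, lime, jigger, kitchen_timer, spoon_jug from where it was at the start of the episode above 0.03 m).
It also fails if it takes over 51 s, if anything falls off the work surface, if the arm or the gripper's body presses on something with over 40 N, if the wrist force passes 120 N, or if a joint passes its speed limit or range.

## Robot

A 6-joint arm with a two-finger parallel gripper is mounted at the origin on a cart in front of the work surface, level with it; the furniture and walls round the work are solid. World frame = base frame: x ahead of the robot, y to its left, z up, the work surface at z = 0. Lengths are in m, angles in degrees, forces in N, time in s.
With the tool pointing down it reaches from about 0.3 to 0.75 m from the base axis. Payload 8.5 kg.
Tool frame: the origin (TCP) lies at the very end of the fingers, on their centre line; the grasp point (between the pads) lies 19 mm behind it; z points along the fingers, y is the line along which they close (so a half turn about z gives the same grasp; the last joint's range is limited). The gripper opens to 85 mm and grips with 20 to 120 N. Pads are 22 mm wide; open, the fingers measure 114 mm over their backs; the gripper's body (76 mm by 85 mm) begins 54 mm behind the grasp point. The pads swing forward as they close: fully open they stand 13 mm farther back than shut.
Start: joints at [-83.898, 21.807, 74.336, -0, 83.858, -12.336], TCP at [0.174, -0.522, 0.231] pointing down, gripper open.
Joint ranges: [-178.18, 178.18], [-50.72, 133.34], [12.68, 142.11], [-81.47, 261.47], [9.98, 163.14], [-165.26, 165.26]. Speed limits (degrees/s): [136.94, 136.94, 180, 180, 180, 180].

## Interface

Orientations are given as a 3x3 rotation matrix whose columns are the frame's x, y, z axes.
In Python, from rig import env gives the robot as it stands.
- The arm moves only by the tool move_arm, never from a script. Its argument "plan" is a list of rows, each a list of 7 numbers: the turn, a rotation vector about the tool's x, y, z in degrees, then the shift along the tool's x, y, z in cm, then the gripper command: -1 is shut, 1 is fully open, values between are in proportion. In form: [[ax, ay, az, tx, ty, tz, jaw], ...]. A call has 1 to 5 rows; each row is the pose to reach, as a shift and turn from the pose commanded when the call began, along the tool's axes at that moment; what a row does not reach only later rows make up. A row lasts 1/10 s, in which the tool goes at most 50 mm and 8.59 degrees, less where a joint would pass 70% of its speed; a pose out of reach is approached as far as the arm can. A call with a gripper value outside its range is refused whole. The fingers move at their own pace and stop on an object; "squeeze" is the grip in N (left out, the last holds). Time passes only in rows, so rows that repeat a pose let the fingers close. It gives the time, the measured TCP pose, the force, the opening and the grip force at its end, in the units of the state.
- env.observe(): the state, without advancing time (a new reading comes with each control period).
- env.get_image(name): name is "scene" or "side" or "wrist"; returns a dict with "color" (480x640x3 uint8, red, green, blue), "fov_y" (degrees; the focal length in pixels is half the picture's height over the tangent of half this angle, whatever the lens; pixels are square), "cx", "cy" (the principal point, pixels), "distortion" ([k1, k2, p1, p2, k3] as OpenCV has them; the pictures are not rectified), "R" (3x3) and "t" (3): a world point X has camera coordinates R X + t. Camera axes: x right, y down, z forward; pixel columns grow to the right and rows downward; lengths in m; the calibration is good to about 2 mm. A picture is of the moment at which its call begins. There is no depth.
- env.close_job(): hands the job in; it is judged then, once.
Trained networks look in a picture, given as the dict that the camera call returned (one of the last four; its "shot" number tells which), for a name from the list of things; names that differ only in an ending like _2 or _b are one class to them, and where a whole thing is asked for, a point or a joint stands for the part that bears it (a point fixed in the world has none). Each returns a list of dicts, best first, with "conf" (0 to 1); they miss things now and then, are a little off and sometimes report something else, mostly with a low value. They report only what shows in the picture. A call takes as long as a camera call. They do not tell look-alikes from the thing itself.
- env.outline_of(target, picture): "mask" (480x640 bool, what is visible of it) and "bbox" ([centre column, centre row, width, height] in pixels, round what is visible of it).
- env.tip_of(target, picture): "pixel" ([column, row] in pixels: a listed point, or the origin of a listed thing).
The state is a dict: "time_s": time; "q": joint angles; "qvel": joint speeds; "joint_efforts": joint torques, N m; "position": TCP position; "tool_rot": TCP orientation; "ft_force": force on the tool from outside, world axes, zero at the start; "wrist_torque": the same for the moment, N m; "grip_width": finger opening in m; "gripper_force": force on a finger pad.
Only numpy, scipy, OpenCV 4.12 (cv2) and the standard library are available. Lean on these libraries where they do the work, as an engineer would, in place of code of your own. Each camera call takes 0.05 s, during which the arm holds its last target. There are 200 camera calls.

## Working session

There is one attempt and no reset: what is moved stays moved. The work goes in short steps, Python scripts to look and compute and a tool call to move; the robot and the scene stay as the last step left them, time stands still between calls to the robot, and variables do not carry over. Pictures are saved under pics/ and viewed, at most 10 in all, crops included, and the job is handed in when it is done.

Besides the shell and the picture viewer there is one more tool, called after ">>>" as name(argument=value, ...) on one line, values as JSON. move_arm: Moves the arm, as the interface text tells. Its arguments: {"type":"object","properties":{"plan":{"type":"array"},"squeeze":{"type":"number"}},"required":["plan"]}

```bash
mkdir -p pics; cat > h.py <<'E'
import numpy as np, cv2
from rig import env
def K(p):
    f=240/np.tan(np.radians(p["fov_y"])/2); return np.array([[f,0,p["cx"]],[0,f,p["cy"]],[0,0,1.]])
def ray(p,px):
    u=cv2.undistortPoints(np.array([[px]],float),K(p),np.array(p["distortion"],float))[0,0]
    R=np.array(p["R"]);return -R.T@np.array(p["t"]), R.T@np.array([u[0],u[1],1.])
def at_z(p,px,z):
    c,d=ray(p,px); return c+d*(z-c[2])/d[2]
def tri(obs):
    A=np.zeros((3,3));b=np.zeros(3)
    for p,px in obs:
        c,d=ray(p,px);d/=np.linalg.norm(d);M=np.eye(3)-np.outer(d,d);A+=M;b+=M@c
    x=np.linalg.solve(A,b)
    return x
def proj(p,X):
    return cv2.projectPoints(np.array(X,float).reshape(-1,3),cv2.Rodrigues(np.array(p["R"],float))[0],np.array(p["t"],float),K(p),np.array(p["distortion"],float))[0][:,0]
def save(p,n): cv2.imwrite("pics/"+n,cv2.cvtColor(p["color"],cv2.COLOR_RGB2BGR))
E
cat > a.py <<'E'
from h import *
np.set_printoptions(precision=3,suppress=True)
P={n:env.get_image(n) for n in("scene","side")}
for n in P: save(P[n],n+"0.png")
for t in["tin","tin_clamp","seat","lever_hinge","lever_bar","orange_jar","lime","jigger","kitchen_timer","spoon_jug"]:
    for n,p in P.items():
        for r in env.tip_of(t,p)[:3]: print(t,n,np.round(r["pixel"],1),round(r["conf"],2),at_z(p,r["pixel"],{"lever_hinge":.088,"lever_bar":.179}.get(t,0)))
o=env.observe();print(o["time_s"],o["position"],o["tool_rot"])
E
python3 a.py
```

```text
tin scene [331.9 268.7] 0.9 [0.552 0.109 0.   ]
tin scene [380.9 262.6] 0.8 [0.482 0.018 0.   ]
tin scene [288.2 366. ] 0.74 [0.449 0.346 0.   ]
tin side [363.7 341.6] 0.71 [ 0.445  0.344 -0.   ]
tin side [319.2 277.1] 0.67 [0.549 0.1   0.   ]
tin side [343.2 259.4] 0.59 [0.482 0.011 0.   ]
tin_clamp scene [295.  308.5] 0.87 [0.536 0.242 0.   ]
tin_clamp side [322.1 308.1] 0.91 [0.539 0.23  0.   ]
seat scene [300.9 309.9] 0.66 [0.525 0.235 0.   ]
seat scene [428.5 212.3] 0.32 [ 0.496 -0.188 -0.   ]
seat side [326.5 311. ] 0.73 [0.529 0.24  0.   ]
seat side [318.1 272.6] 0.2 [0.552 0.079 0.   ]
lever_hinge scene [272.9 297. ] 0.69 [0.545 0.289 0.088]
lever_hinge side [318.6 290.5] 0.76 [0.547 0.274 0.088]
lever_hinge side [256.3 310.2] 0.55 [0.68  0.346 0.088]
lever_bar scene [246.7 276. ] 0.8 [0.564 0.326 0.179]
lever_bar scene [359.  297.1] 0.56 [0.382 0.218 0.179]
lever_bar scene [250.  266.7] 0.29 [0.576 0.308 0.179]
lever_bar side [313.8 267.9] 0.68 [0.557 0.316 0.179]
orange_jar scene [361.6 299.3] 0.76 [0.447 0.125 0.   ]
orange_jar scene [333.6 270.6] 0.29 [0.546 0.11  0.   ]
orange_jar side [356.2 284.1] 0.72 [0.45  0.129 0.   ]
lime scene [243.6 402.7] 0.77 [0.454 0.46  0.   ]
lime side [365.2 380.7] 0.76 [0.449 0.457 0.   ]
lime side [256.  309.6] 0.49 [0.701 0.24  0.   ]
jigger scene [176.8 360.9] 0.59 [0.621 0.498 0.   ]
jigger side [282.8 399.6] 0.58 [0.612 0.508 0.   ]
kitchen_timer scene [297.3 306.4] 0.68 [0.537 0.235 0.   ]
kitchen_timer scene [250.  267.2] 0.58 [0.693 0.236 0.   ]
kitchen_timer side [360.2 379.7] 0.73 [ 0.459  0.455 -0.   ]
kitchen_timer side [256.4 307.8] 0.64 [0.701 0.233 0.   ]
kitchen_timer side [322.8 310. ] 0.37 [0.538 0.237 0.   ]
spoon_jug scene [427.2 213.9] 0.89 [ 0.495 -0.181  0.   ]
spoon_jug side [337.9 225.5] 0.55 [ 0.493 -0.188  0.   ]
1.1 [ 0.174 -0.522  0.231] [[ 0.949  0.316 -0.   ]
 [ 0.316 -0.949 -0.   ]
 [-0.     0.    -1.   ]]
```

View pics/scene0.png

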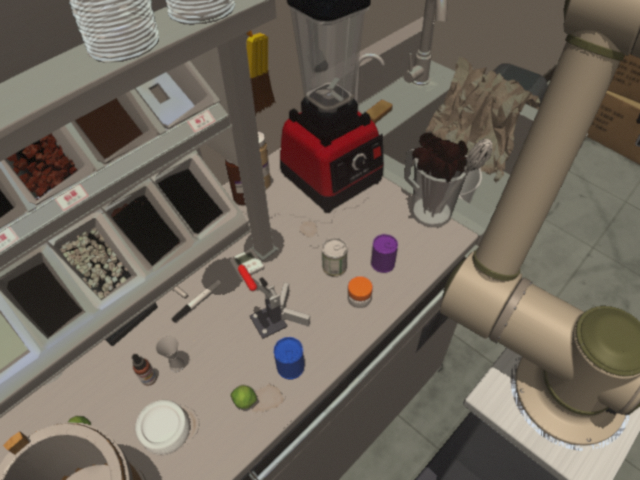

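```bash
python3 - <<'E'
import cv2,numpy as np
a=cv2.imread("pics/scene0.png")[220:400,150:420];b=cv2.imread("pics/side0.png")[220:400,240:400]
a=cv2.resize(a,None,fx=1.75,fy=1.75,interpolation=3);b=cv2.resize(b,None,fx=1.75,fy=1.75,interpolation=3)
cv2.imwrite("pics/c0.png",np.hstack([a,b]))
E
```

```text
(no output)
```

View pics/c0.png

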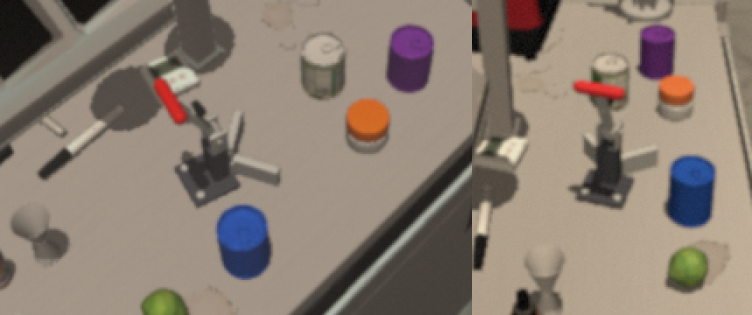

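The three tin-like things in the scene picture are:
- pale green label at (333,258), about world (0.55, 0.105)
- purple at (384,253)
- blue at (289,358)

The pale green one beside the orange jar (361,291) fits the description, and the crop confirms its green label. The clamp is at (270,310), with its mouth facing −y. Its red bar is at (247,277).

```bash
cat > g.py <<'E'
import sys; from h import *
# usage: g.py x y z yaw ... -> shifts in tool frame from the current pose
o=env.observe();R=np.array(o["tool_rot"]);p=np.array(o["position"])
yaw0=np.degrees(np.arctan2(R[1,0],R[0,0]));print("t",o["time_s"],"at",p.round(4),"yaw",yaw0.round(2),"tilt",R[2].round(3),"F",np.round(o["ft_force"],1),"w",o["grip_width"])
a=list(map(float,sys.argv[1:]))
for i in range(0,len(a),4): 
    print("az %.1f"%-(a[i+3]-yaw0),"t cm",(R.T@(np.array(a[i:i+3])-p)*100).round(1))
E
python3 g.py .30 -.25 .36 58
```

```text
t 1.1 at [ 0.174  -0.5217  0.2313] yaw 18.44 tilt [-0.  0. -1.] F [0.1 1.  0.8] w 0.08572492111786548
az -39.6 t cm [ 20.6 -21.8 -12.9]
```

>>> move_arm(plan=[[0, 0, -8, 4, -4.4, -2.6, 0], [0, 0, -16, 8, -8.8, -5.2, 0], [0, 0, -24, 12, -13.2, -7.8, 0], [0, 0, -32, 16, -17.6, -10.4, 0], [0, 0, -40, 20.5, -21.8, -13, 0]])

```text
time_s: 1.6
position: [0.2686, -0.3111, 0.3321]
tool_rot: [[0.519, 0.855, 0.0], [0.855, -0.519, -0.0], [-0.0, 0.0, -1.0]]
ft_force: [1.2, -0.3, 0.5]
grip_width: 0.0429
gripper_force: 0.0
```

```bash
python3 g.py .47 .10 .33 99
```

```text
t 1.6 at [ 0.2686 -0.3111  0.3321] yaw 58.73 tilt [-0.  0. -1.] F [ 1.2 -0.3  0.5] w 0.042883291875129285
az -40.3 t cm [45.6 -4.1  0.2]
```

>>> move_arm(plan=[[0, 0, -8, 4.5, -0.4, 0, 0], [0, 0, -16, 9, -0.8, 0, 0], [0, 0, -24, 13.5, -1.2, 0, 0], [0, 0, -32, 18, -1.6, 0, 0], [0, 0, -40, 22, -2, 0, 0]])

```text
time_s: 2.1
position: [0.3669, -0.113, 0.3315]
tool_rot: [[-0.153, 0.988, 0.001], [0.988, 0.153, -0.0], [-0.0, 0.001, -1.0]]
ft_force: [0.9, -1.4, 0.2]
grip_width: 0.0429
gripper_force: 0.0
```

```bash
python3 g.py .47 .10 .33 99
```

```text
t 2.1 at [ 0.3669 -0.113   0.3315] yaw 98.78 tilt [-0.     0.001 -1.   ] F [ 0.9 -1.4  0.2] w 0.042910268069395664
az -0.2 t cm [19.5 13.4  0.1]
```

>>> move_arm(plan=[[0, 0, 0, 4, 3, 0, 0], [0, 0, 0, 8, 6, 0, 0], [0, 0, 0, 12, 9, 0, 0], [0, 0, 0, 15, 11, 0, 0], [0, 0, 0, 15, 11, 0, 0]])

```text
time_s: 2.6
position: [0.4542, 0.0527, 0.3308]
tool_rot: [[-0.152, 0.988, -0.0], [0.988, 0.152, 0.001], [0.001, -0.0, -1.0]]
ft_force: [-0.7, -0.3, 0.5]
grip_width: 0.043
gripper_force: 0.0
```

```bash
cat > b.py <<'E'
import sys;from h import *
np.set_printoptions(precision=4,suppress=True)
W=env.get_image("wrist");save(W,sys.argv[1])
P=[W]+[env.get_image(n) for n in("scene","side")]
Z={"lever_hinge":.088,"lever_bar":.179}
for t in["tin","seat","lever_hinge","lever_bar","orange_jar"]:
    ob=[]
    for p in P:
        rs=env.tip_of(t,p)[:3]
        if t=="tin": rs=[r for r in rs if np.hypot(*(at_z(p,r["pixel"],0)[:2]-[.55,.105]))<.05 or len(sys.argv)>2]
        if rs:
            ob.append((p,rs[0]["pixel"])); print(t,np.round(rs[0]["pixel"],1),round(rs[0]["conf"],2),at_z(p,rs[0]["pixel"],Z.get(t,0)))
        else: print(t,"-")
    if len(ob)>1: print("   tri",tri(ob))
E
python3 b.py w1.png; python3 g.py
```

```text
tin [414.7 153.6] 0.59 [0.5523 0.0977 0.    ]
tin -
tin [319.6 275.8] 0.65 [0.5479 0.0935 0.    ]
   tri [0.5495 0.0983 0.0041]
seat -
seat -
seat [327.5 310.1] 0.82 [0.5261 0.2369 0.    ]
lever_hinge -
lever_hinge [272.7 296.4] 0.58 [0.546 0.288 0.088]
lever_hinge [318.7 291.2] 0.62 [0.5472 0.2764 0.088 ]
   tri [0.5449 0.2889 0.0951]
lever_bar -
lever_bar [249.8 276.5] 0.72 [0.5586 0.3227 0.179 ]
lever_bar [311.5 265.9] 0.64 [0.562  0.3084 0.179 ]
   tri [0.5588 0.3228 0.1855]
orange_jar [333.5 116.1] 0.67 [0.4516 0.1247 0.    ]
orange_jar [356.5 297.3] 0.94 [0.459  0.1284 0.    ]
orange_jar [358.6 285.6] 0.6 [0.4444 0.1353 0.    ]
   tri [ 0.4513  0.1282 -0.0009]
t 3.5 at [0.4533 0.0495 0.3312] yaw 98.44 tilt [ 0. -0. -1.] F [-0.1  0.3 -0. ] w 0.04256581189499526
```

View pics/w1.png

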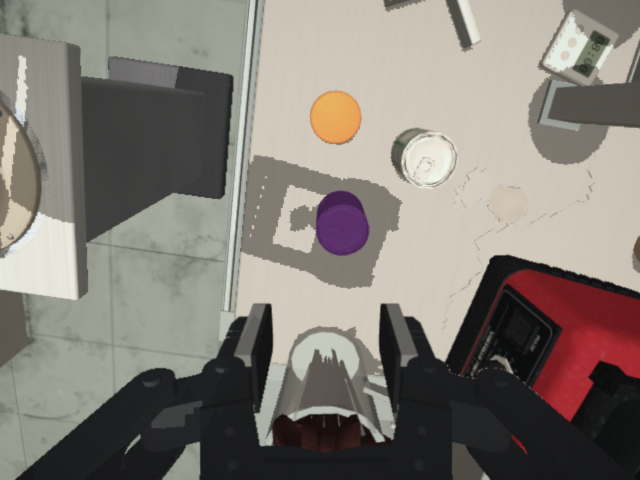

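The green-labelled tin is at (425,158), the orange lid at (336,117) and purple at (342,223). The clamp jaws are only just visible at the top, so I'll move forward and look at them.

>>> move_arm(plan=[[0, 0, 0, 4, 2, 0, 0], [0, 0, 0, 8, 4, 0, 0], [0, 0, 0, 12, 6, 0, 0], [0, 0, 0, 15, 7, 0, 0], [0, 0, 0, 15, 7, 0, 0]])

```text
time_s: 4.0
position: [0.5007, 0.2112, 0.3304]
tool_rot: [[-0.151, 0.989, -0.001], [0.989, 0.151, 0.001], [0.001, -0.001, -1.0]]
ft_force: [-0.5, -0.0, -0.3]
grip_width: 0.0426
gripper_force: 0.0
```

```bash
python3 b.py w2.png; python3 g.py
```

```text
tin [350.5 273. ] 0.61 [0.55   0.0952 0.    ]
tin [335.  268.9] 0.77 [0.5466 0.104  0.    ]
tin [316.5 275. ] 0.93 [0.5565 0.09   0.    ]
   tri [0.5515 0.0979 0.0007]
seat -
seat [297.1 308.1] 0.92 [0.5339 0.2379 0.    ]
seat [326.4 311.3] 0.6 [0.5287 0.2415 0.    ]
   tri [0.5306 0.2403 0.0014]
lever_hinge [390.  127.2] 0.7 [0.5497 0.2832 0.088 ]
lever_hinge [274.  298.3] 0.69 [0.5407 0.2893 0.088 ]
lever_hinge [318.8 275.2] 0.67 [0.5481 0.214  0.088 ]
   tri [0.539  0.288  0.1252]
lever_bar [438.1  80. ] 0.72 [0.5618 0.3217 0.179 ]
lever_bar [247.5 276.5] 0.82 [0.5617 0.3257 0.179 ]
lever_bar [309.5 270.3] 0.84 [0.5656 0.3246 0.179 ]
   tri [0.5641 0.3228 0.1762]
orange_jar [277.3 243.1] 0.96 [0.4521 0.1215 0.    ]
orange_jar [360.2 298.9] 0.59 [0.4503 0.126  0.    ]
orange_jar [355.7 283.5] 0.64 [0.4515 0.1262 0.    ]
   tri [ 0.4517  0.1221 -0.0034]
t 4.9 at [0.5005 0.2081 0.3312] yaw 98.44 tilt [-0.  0. -1.] F [ 0.1 -1.   0.2] w 0.042876851139733226
```

View pics/w2.png

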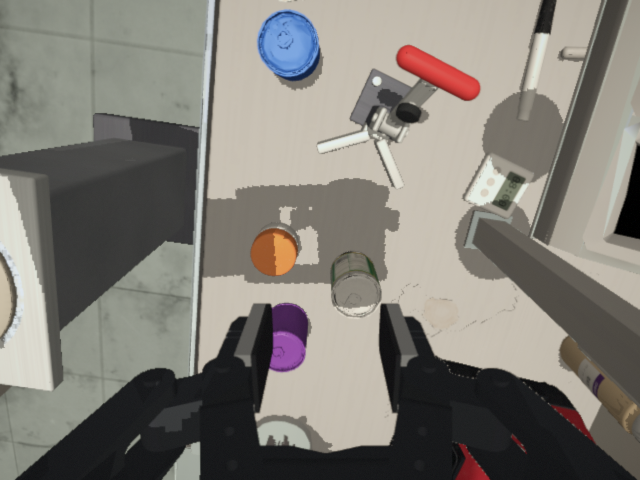

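The wrist view shows the clamp clearly. The red bar runs from (404,54) to (472,91), the jaw ends are at about (319,147) and (398,186), and the tin is at (357,283). The orange lid is at (274,250). I'll work out the yaw and seat from these.

```bash
cat > c.py <<'E'
from h import *
np.set_printoptions(precision=4,suppress=True)
W=env.get_image("wrist");im=W["color"].astype(int)
m=((im[...,0]>130)&(im[...,1]<80)&(im[...,2]<80)).astype(np.uint8);m[200:]=0;m[:,550:]=0
n,l,s,c=cv2.connectedComponentsWithStats(m);k=1+np.argmax(s[1:,4])
pts=np.argwhere(l==k)[:,::-1].astype(float);u=pts-pts.mean(0);d=np.linalg.svd(u,full_matrices=False)[2][0];q=u@d
e=[pts.mean(0)+d*q.min(),pts.mean(0)+d*q.max()]
E=[at_z(W,x,.182) for x in e];v=E[0]-E[1];print("bar px",e,"centre",(E[0]+E[1])/2,"len",np.linalg.norm(v))
b=np.degrees(np.arctan2(v[1],v[0]))-90;b=(b+90)%180-90 if abs((b+90)%180-90-67)<60 else b
print("yaw",b, "mod 180")
y=np.radians(b%180);X=np.array([np.cos(y),np.sin(y),0]);bc=(E[0]+E[1])/2
print("seat from bar",bc-.098*X)
J=[at_z(W,x,.032) for x in((319,147),(398,186))];print("jaws",J,"width",np.linalg.norm(J[0]-J[1]),"mid",(J[0]+J[1])/2,"perp yaw",np.degrees(np.arctan2(*(J[0]-J[1])[1::-1]))-90)
# top circle of tin via outline check
big=cv2.resize(W["color"][20:330,230:500],None,fx=1.9,fy=1.9,interpolation=2)
cv2.imwrite("pics/w3.png",cv2.cvtColor(big,cv2.COLOR_RGB2BGR))
S=env.tip_of("seat",W);print(S[:1])
E
python3 c.py
```

```text
bar px [array([397.6727,  46.6392]), array([477.7091,  87.6149])] centre [0.5601 0.326  0.182 ] len 0.06237071272911832
yaw 74.25994215935452 mod 180
seat from bar [0.5335 0.2317 0.182 ]
jaws [array([0.487 , 0.2463, 0.032 ]), array([0.5807, 0.217 , 0.032 ])] width 0.09814189847182996 mid [0.5339 0.2316 0.032 ] perp yaw 72.60950147524477
[]
```

View pics/w3.png

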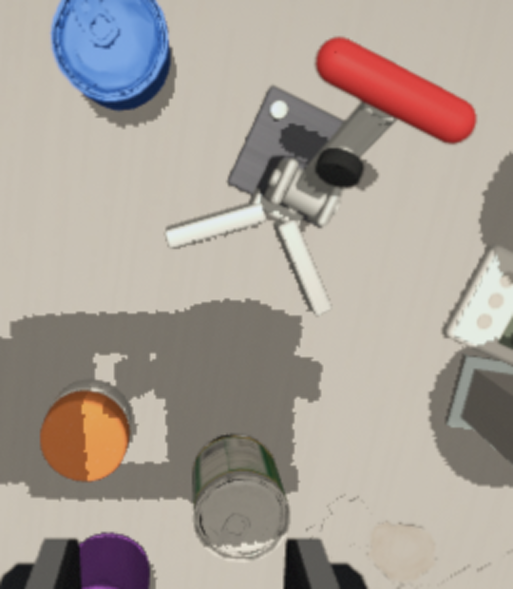

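```bash
python3 - <<'E'
from h import *
W=env.get_image("wrist");print("tin by lid",at_z(W,(356.8,289.5),.072))
E
python3 g.py .5566 .0534 .13 97.2 .5566 .0534 .012 97.2
```

```text
tin by lid [0.55068878 0.10285889 0.072     ]
t 5.05 at [0.5005 0.2082 0.3312] yaw 98.44 tilt [ 0.  0. -1.] F [ 0.4  0.5 -0.4] w 0.04262856598769828
az 1.2 t cm [-16.1   3.3  20.1]
az 1.2 t cm [-16.1   3.3  31.9]
```

>>> move_arm(plan=[[0, 0, 1.2, -4, 0.8, 2.5, 0], [0, 0, 1.2, -8, 1.7, 5, 0], [0, 0, 1.2, -12, 2.5, 7.5, 0], [0, 0, 1.2, -16.1, 3.3, 10, 0], [0, 0, 1.2, -16.1, 3.3, 14, 0]])

```text
time_s: 5.55
position: [0.559, 0.0495, 0.1912]
tool_rot: [[-0.121, 0.993, 0.004], [0.993, 0.121, -0.001], [-0.002, 0.004, -1.0]]
ft_force: [0.4, 1.3, 0.2]
grip_width: 0.0426
gripper_force: 0.0
```

>>> move_arm(plan=[[0, 0, 0, 0, 0, 4, 0], [0, 0, 0, 0, 0, 7, 0], [0, 0, 0, 0, 0, 7, 0], [0, 0, 0, 0, 0, 7, 0]])

```text
time_s: 5.95
position: [0.5573, 0.0537, 0.1221]
tool_rot: [[-0.126, 0.992, 0.001], [0.992, 0.126, -0.0], [-0.0, 0.001, -1.0]]
ft_force: [-0.3, 0.1, 0.4]
grip_width: 0.0424
gripper_force: 0.0
```

```bash
python3 b.py w4.png; python3 g.py .5566 .0534 .012 97.2; python3 - <<'E'
import cv2
E
```

```text
tin [326.6 165.2] 0.95 [0.5518 0.0985 0.    ]
tin [332.1 266.8] 0.76 [0.5556 0.1042 0.    ]
tin [320.  275.7] 0.96 [0.5469 0.093  0.    ]
   tri [0.5504 0.1032 0.0066]
seat -
seat [301.4 307.3] 0.59 [ 0.5286  0.2301 -0.    ]
seat [327.7 309.4] 0.77 [0.5256 0.2343 0.    ]
   tri [ 0.527   0.2311 -0.0008]
lever_hinge -
lever_hinge [335.2 266.6] 0.66 [0.506  0.1474 0.088 ]
lever_hinge [316.6 292.7] 0.65 [0.5518 0.282  0.088 ]
   tri [ 0.5658  0.0785 -0.0565]
lever_bar -
lever_bar [247.  273.9] 0.97 [0.5669 0.3224 0.179 ]
lever_bar [313.3 269. ] 0.89 [0.5579 0.3197 0.179 ]
   tri [0.5594 0.3268 0.1862]
orange_jar [175.  103.3] 0.56 [0.4514 0.1254 0.    ]
orange_jar [357.7 296.5] 0.74 [0.4584 0.125  0.    ]
orange_jar [355.9 285.7] 0.96 [0.4515 0.1359 0.    ]
   tri [ 0.4534  0.1269 -0.0013]
t 6.85 at [0.5568 0.0537 0.1211] yaw 97.24 tilt [ 0. -0. -1.] F [ 0.1 -0.1 -0.2] w 0.04270337415462497
az 0.0 t cm [-0.  -0.  10.9]
```

View pics/w4.png

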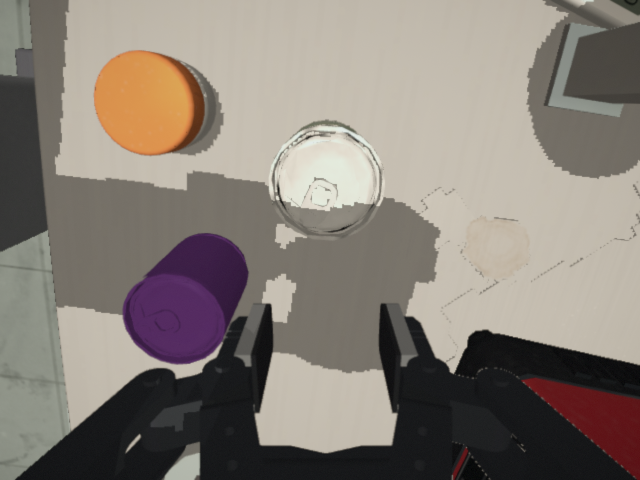

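The tin's lid is centred between the fingers at (327,180), and purple at (185,300) is clear of the descent. I'll go down behind the tin.

>>> move_arm(plan=[[0, 0, 0, 0, 0, 4, 0], [0, 0, 0, 0, 0, 7, 0], [0, 0, 0, 0, 0, 9.5, 0], [0, 0, 0, 0, 0, 10.4, 0], [0, 0, 0, 0, 0, 10.4, 0]])

```text
time_s: 7.35
position: [0.5564, 0.0537, 0.0165]
tool_rot: [[-0.126, 0.992, -0.002], [0.992, 0.126, 0.0], [0.0, -0.002, -1.0]]
ft_force: [0.2, -0.6, 0.5]
grip_width: 0.0429
gripper_force: 0.0
```

```bash
cat > path.py <<'E'
from h import *
# tin line from start to seat (+over), tool yaw blends 97->73.5
seat=np.array([.534,.233]);tin=np.array([.551,.100]);off=.030
o=env.observe();R=np.array(o["tool_rot"]);p=np.array(o["position"]);yaw0=np.degrees(np.arctan2(R[1,0],R[0,0]))
print(o["time_s"],p,yaw0,o["ft_force"])
for s in np.linspace(0,.9,10):
    y=97.2+(73.5-97.2)*min(1,s/.85);c=tin+s*(seat-tin);a=np.radians(y)
    T=np.r_[c-off*np.array([np.cos(a),np.sin(a)]),.0175];print("s%.1f"%s,"az %.1f"%(yaw0-y),(R.T@(T-p)*100).round(2),T.round(3))
E
python3 path.py
```

```text
7.35 [0.55644637 0.05373671 0.01647567] 97.23454690483669 [ 0.17636051 -0.56189024  0.49585304]
s0.0 az 0.0 [ 1.66  0.04 -0.1 ] [0.555 0.07  0.018]
s0.1 az 2.8 [ 3.   -0.11 -0.1 ] [0.552 0.083 0.018]
s0.2 az 5.6 [ 4.35 -0.25 -0.1 ] [0.548 0.097 0.018]
s0.3 az 8.4 [ 5.71 -0.4  -0.1 ] [0.545 0.11  0.018]
s0.4 az 11.2 [ 7.08 -0.54 -0.1 ] [0.542 0.123 0.018]
s0.5 az 14.0 [ 8.45 -0.69 -0.1 ] [0.539 0.137 0.018]
s0.6 az 16.8 [ 9.83 -0.83 -0.1 ] [0.536 0.15  0.018]
s0.7 az 19.6 [11.22 -0.97 -0.1 ] [0.533 0.164 0.018]
s0.8 az 22.3 [12.61 -1.11 -0.09] [0.53  0.177 0.018]
s0.9 az 23.7 [13.98 -1.18 -0.09] [0.527 0.191 0.018]
```

>>> move_arm(plan=[[0, 0, 0, 1.2, 0, 0, 0], [0, 0, 1, 2, 0, 0, 0], [0, 0, 2.5, 2.9, -0.1, 0, 0], [0, 0, 4, 3.7, -0.2, 0, 0], [0, 0, 6, 4.5, -0.27, 0, 0]])

```text
time_s: 7.85
position: [0.549, 0.0991, 0.0189]
tool_rot: [[-0.021, 1.0, 0.003], [1.0, 0.021, -0.0], [-0.0, 0.003, -1.0]]
ft_force: [0.3, -0.4, -1.0]
grip_width: 0.0428
gripper_force: 0.4
```

```bash
python3 path.py; python3 b.py w5.png a | grep -A3 tin
```

```text
7.85 [0.54895761 0.09905966 0.01885567] 91.19658291517331 [ 0.28289374 -0.37437083 -0.96533007]
s0.0 az -6.0 [-2.89  0.52  0.14] [0.555 0.07  0.018]
s0.1 az -3.2 [-1.57  0.23  0.14] [0.552 0.083 0.018]
s0.2 az -0.4 [-0.24 -0.06  0.14] [0.548 0.097 0.018]
s0.3 az 2.4 [ 1.09 -0.34  0.13] [0.545 0.11  0.018]
s0.4 az 5.1 [ 2.43 -0.63  0.13] [0.542 0.123 0.018]
s0.5 az 7.9 [ 3.78 -0.92  0.13] [0.539 0.137 0.018]
s0.6 az 10.7 [ 5.14 -1.21  0.13] [0.536 0.15  0.018]
s0.7 az 13.5 [ 6.51 -1.49  0.13] [0.533 0.164 0.018]
s0.8 az 16.3 [ 7.88 -1.77  0.13] [0.53  0.177 0.018]
s0.9 az 17.7 [ 9.23 -1.99  0.13] [0.527 0.191 0.018]
tin [325.5 238.7] 0.98 [0.5478 0.1274 0.    ]
tin [323.6 276.1] 0.94 [0.5515 0.1367 0.    ]
tin [342.4 262.7] 0.92 [0.4843 0.0281 0.    ]
   tri [0.5164 0.1662 0.0866]
seat -
seat -
```

>>> move_arm(plan=[[0, 0, 1.5, 0.9, -0.25, 0.1, 0], [0, 0, 3.3, 1.7, -0.45, 0.1, 0], [0, 0, 5, 2.5, -0.65, 0.1, 0], [0, 0, 6.6, 3.3, -0.8, 0.1, 0], [0, 0, 8.2, 4.1, -1, 0.1, 0]])

```text
time_s: 9.25
position: [0.5375, 0.139, 0.0162]
tool_rot: [[0.122, 0.992, -0.0], [0.992, -0.122, -0.0], [-0.0, -0.0, -1.0]]
ft_force: [-0.1, -0.7, 0.8]
grip_width: 0.043
gripper_force: 0.4
```

```bash
python3 path.py; python3 b.py w6.png a | grep -A3 tin
```

```text
9.25 [0.53748084 0.13895466 0.01622656] 82.97208435821338 [-0.0827799  -0.68489006  0.76070835]
s0.0 az -14.2 [-6.61  2.56 -0.13] [0.555 0.07  0.018]
s0.1 az -11.4 [-5.34  2.08 -0.13] [0.552 0.083 0.018]
s0.2 az -8.7 [-4.07  1.61 -0.13] [0.548 0.097 0.018]
s0.3 az -5.9 [-2.79  1.13 -0.13] [0.545 0.11  0.018]
s0.4 az -3.1 [-1.5   0.65 -0.13] [0.542 0.123 0.018]
s0.5 az -0.3 [-0.2   0.18 -0.13] [0.539 0.137 0.018]
s0.6 az 2.5 [ 1.1  -0.3  -0.13] [0.536 0.15  0.018]
s0.7 az 5.3 [ 2.41 -0.78 -0.13] [0.533 0.164 0.018]
s0.8 az 8.1 [ 3.72 -1.25 -0.13] [0.53  0.177 0.018]
s0.9 az 9.5 [ 5.03 -1.66 -0.13] [0.527 0.191 0.018]
tin [323.4 240.7] 0.86 [0.5395 0.1672 0.    ]
tin [382.7 265.1] 0.92 [0.4738 0.0204 0.    ]
tin [362.9 339.4] 0.93 [0.4459 0.3373 0.    ]
   tri [ 0.4858  0.0759 -0.1378]
seat -
seat -
```

>>> move_arm(plan=[[0, 0, 1.9, 0.9, -0.25, 0, 0], [0, 0, 3.7, 1.7, -0.5, -0.1, 0], [0, 0, 5.5, 2.5, -0.8, -0.1, 0], [0, 0, 7.2, 3.3, -1.1, -0.1, 0], [0, 0, 9, 4.1, -1.4, -0.1, 0]])

```text
time_s: 10.65
position: [0.5286, 0.1815, 0.0172]
tool_rot: [[0.276, 0.961, -0.0], [0.961, -0.276, -0.0], [-0.0, 0.0, -1.0]]
ft_force: [-0.8, -0.3, -0.7]
grip_width: 0.0427
gripper_force: 0.3
```

```bash
python3 path.py|tail -1; python3 c.py | grep -v '\[\]'; python3 b.py w7.png a | grep -A3 tin;python3 g.py
```

```text
s0.9 az 0.5 [ 0.87 -0.39 -0.03] [0.527 0.191 0.018]
tin [321.7 242.2] 0.78 [0.5336 0.2093 0.    ]
tin [302.6 300.1] 0.94 [0.54   0.2152 0.    ]
tin [341.  259.8] 0.68 [0.4879 0.0133 0.    ]
   tri [0.51   0.2483 0.1252]
seat -
seat [298.3 306.1] 0.95 [0.5357 0.2326 0.    ]
t 11.6 at [0.5286 0.1812 0.0172] yaw 74.04 tilt [-0.  0. -1.] F [-0.3 -0.3  0.7] w 0.04281572947837967Traceback (most recent call last):
  File "c.py", line 5, in <module>
    n,l,s,c=cv2.connectedComponentsWithStats(m);k=1+np.argmax(s[1:,4])
                                                    ~~~~~~~~~^^^^^^^^^
    return _wrapfunc(a, 'argmax', axis=axis, out=out, **kwds)
    return bound(*args, **kwds)
ValueError: attempt to get argmax of an empty sequence
```

View pics/w7.png

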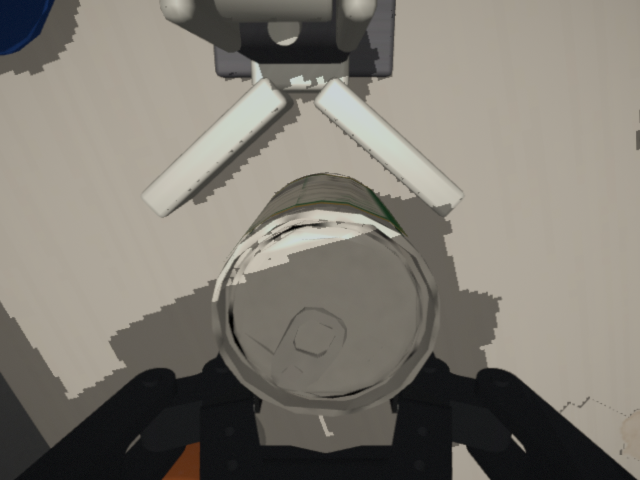

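The tin is now in the mouth. The jaws' inner edges run (285,100)–(165,216) and (318,100)–(443,214). I'll get the V's axis and seat from these.

```bash
python3 - <<'E'
from h import *
W=env.get_image("wrist")
a,b,c,d=[at_z(W,x,.032)[:2] for x in((165,216),(285,100),(443,214),(318,100))]
u=(b-a)/np.linalg.norm(b-a);v=(d-c)/np.linalg.norm(d-c)
s=np.linalg.solve(np.c_[u,-v],c-a);I=a+s[0]*u;m=(u+v)/np.linalg.norm(u+v)
print("apex",I,"yaw",np.degrees(np.arctan2(m[1],m[0])),"angle",np.degrees(np.arccos(u@v)),"seat",I-.0372*m,"width",np.linalg.norm(a-c),"midends",(a+c)/2)
o=env.observe();print("tin est",np.array(o["position"])[:2]+.03*np.array(o["tool_rot"])[:2,0])
print("lid",at_z(W,(326,312),.072))
E
python3 g.py
```

```text
apex [0.54534758 0.26856559] yaw 74.33675098746444 angle 97.6537395397197 seat [0.53530422 0.23274701] width 0.09316507384056924 midends [0.53423821 0.22936807]
tin est [0.53688989 0.21002881]
lid [0.53744121 0.21353346 0.072     ]
t 11.65 at [0.5286 0.1812 0.0172] yaw 74.04 tilt [-0. -0. -1.] F [-0.8 -0.5  0.1] w 0.0423335177918244
```

>>> move_arm(plan=[[0, 0, 0, 0.5, -0.25, 0, 0], [0, 0, 0, 1, -0.5, 0, 0], [0, 0, 0, 1.4, -0.7, 0, 0], [0, 0, 0, 1.7, -0.75, 0, 0], [0, 0, 0, 1.8, -0.75, 0, 0]])

```text
time_s: 12.15
position: [0.5263, 0.201, 0.0172]
tool_rot: [[0.274, 0.962, 0.0], [0.962, -0.274, -0.0], [-0.0, 0.0, -1.0]]
ft_force: [-0.2, -0.8, 0.9]
grip_width: 0.0423
gripper_force: 0.3
```

>>> move_arm(plan=[[0, 0, 0, 0.1, 0, 0, 0], [0, 0, 0, 0.2, 0, 0, 0]])

```text
time_s: 12.35
position: [0.5267, 0.2022, 0.0172]
tool_rot: [[0.275, 0.961, -0.001], [0.961, -0.275, -0.001], [-0.001, -0.001, -1.0]]
ft_force: [-2.1, -4.6, 2.7]
grip_width: 0.0426
gripper_force: 1.5
```

>>> move_arm(plan=[[0, 0, 0, 0.1, 0, 0, 0], [0, 0, 0, 0.1, 0, 0, 0]])

```text
time_s: 12.55
position: [0.5265, 0.2026, 0.0171]
tool_rot: [[0.275, 0.961, -0.002], [0.961, -0.275, -0.001], [-0.002, -0.001, -1.0]]
ft_force: [-3.4, -7.4, 3.6]
grip_width: 0.0425
gripper_force: 2.5
```

```bash
python3 - <<'E'
from h import *
W=env.get_image("wrist");save(W,"w8.png")
X=np.array([np.cos(np.radians(74)),np.sin(np.radians(74))])
for t in env.tip_of("tin",W)[:1]: print(t,at_z(W,t["pixel"],0))
o=env.observe();print(o["ft_force"],o["position"],o["time_s"])
E
```

```text
{'pixel': [325.2, 244.4], 'conf': 0.65} [0.53307797 0.22803335 0.        ]
[-2.99321111 -6.4477212   3.27277686] [0.52655893 0.20261684 0.01711298] 12.65
```

View pics/w8.png

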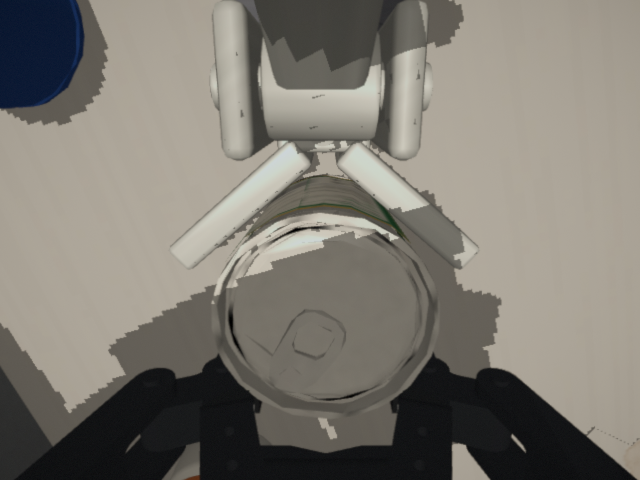

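The tin sits in the V, with jaws and tin symmetric about column 325, both jaws touched and a push-back of about 7 N. One last 1 mm push, then I'll retreat.

>>> move_arm(plan=[[0, 0, 0, 0.1, 0, 0, 0], [0, 0, 0, 0.1, 0, 0, 0], [0, 0, 0, -0.4, 0, 0, 0], [0, 0, 0, -1.5, 0, 0, 0], [0, 0, 0, -3, 0, 0, 0]])

```text
time_s: 13.15
position: [0.5188, 0.1741, 0.0171]
tool_rot: [[0.274, 0.962, 0.0], [0.962, -0.274, 0.0], [0.0, 0.0, -1.0]]
ft_force: [0.5, -0.3, 0.1]
grip_width: 0.0429
gripper_force: 0.0
```

>>> move_arm(plan=[[0, 0, 0, 0, 0, -4, 0], [0, 0, 0, 0, 0, -9, 0], [0, 0, 0, 0, 0, -14, -1], [0, 0, 0, 0, 0, -19, -1], [0, 0, 0, 0, 0, -24, -1]])

```text
time_s: 13.65
position: [0.5183, 0.1736, 0.2593]
tool_rot: [[0.276, 0.961, 0.0], [0.961, -0.276, 0.0], [0.0, 0.0, -1.0]]
ft_force: [0.6, 0.7, 0.3]
grip_width: 0.0007
gripper_force: 0.0
```

```bash
python3 - <<'E'
from h import *
np.set_printoptions(precision=4,suppress=True)
W=env.get_image("wrist");save(W,"w9.png");s=env.get_image("side")
for p in(W,s):
    for t in env.tip_of("tin",p)[:3]: print(t["pixel"],at_z(p,t["pixel"],0))
    for t in env.tip_of("lever_bar",p)[:1]: print("bar",t,at_z(p,t["pixel"],.179))
E
python3 g.py .5715 .363 .27 74 .5715 .363 .165 74
```

```text
[323.9, 132.0] [0.5322 0.2298 0.    ]
[198.8, 38.6] [0.4448 0.3423 0.    ]
[326.4, 331.1] [ 0.4734  0.015  -0.    ]
[340.3, 264.0] [0.4904 0.0348 0.    ]
[325.5, 306.2] [0.5311 0.2221 0.    ]
[365.4, 341.4] [0.4407 0.3436 0.    ]
bar {'pixel': [313.9, 268.5], 'conf': 0.62} [0.5567 0.3178 0.179 ]
t 13.95 at [0.5184 0.174  0.2557] yaw 74.01 tilt [-0.001 -0.002 -1.   ] F [-0.5  0.2 -0.1] w -4.7626636151656236e-05
az 0.0 t cm [19.6 -0.1 -1.4]
az 0.0 t cm [19.6 -0.1  9.1]
```

View pics/w9.png

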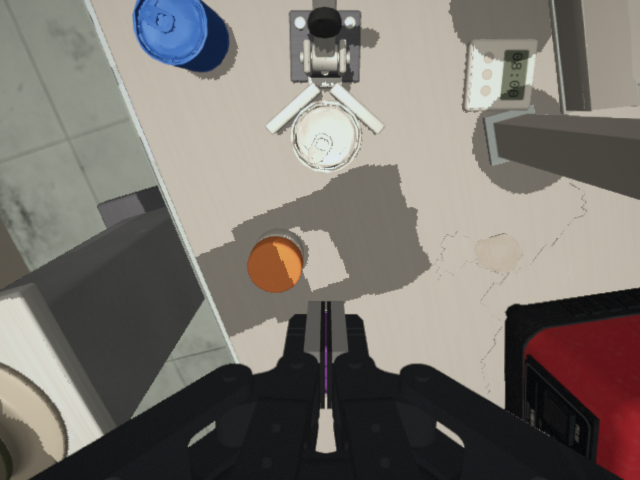

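The tin (327,137) is home in the V, symmetric about the clamp's axis, and the jar stands where it was. Next I'll go over and behind the lever.

>>> move_arm(plan=[[0, 0, 0, 4, 0, -1, -1], [0, 0, 0, 8, 0, -2, -1], [0, 0, 0, 12.5, 0, -2, -1], [0, 0, 0, 17, 0, -2, -1], [0, 0, 0, 19.8, -0.1, -2, -1]])

```text
time_s: 14.45
position: [0.5724, 0.3676, 0.2743]
tool_rot: [[0.274, 0.962, -0.004], [0.962, -0.274, -0.001], [-0.002, -0.003, -1.0]]
ft_force: [0.2, 0.3, 0.3]
grip_width: 0.0004
gripper_force: 0.0
```

```bash
python3 - <<'E'
from h import *
np.set_printoptions(precision=4,suppress=True)
P=[env.get_image(n) for n in("scene","side")]
ob=[]
for p in P:
    for t in env.tip_of("lever_bar",p)[:1]: print("bar",t,at_z(p,t["pixel"],.179));ob.append((p,t["pixel"]))
if len(ob)>1: print(tri(ob))
E
python3 g.py .5725 .366 .165 74
```

```text
bar {'pixel': [247.0, 276.5], 'conf': 0.71} [0.5624 0.3263 0.179 ]
bar {'pixel': [313.7, 268.9], 'conf': 0.56} [0.5571 0.3193 0.179 ]
[0.5571 0.3294 0.1865]
t 14.65 at [0.5723 0.3651 0.275 ] yaw 74.07 tilt [-0.002 -0.003 -1.   ] F [-1.1 -0.2 -0.4] w -0.00014310391223603639
az 0.1 t cm [ 0.1  0.  11. ]
```

>>> move_arm(plan=[[0, 0, 0, 0.2, 0, 4, -1], [0, 0, 0, 0.2, 0, 8, -1], [0, 0, 0, 0.2, 0, 11, -1], [0, 0, 0, 0.2, 0, 11, -1]])

```text
time_s: 15.05
position: [0.5713, 0.365, 0.1625]
tool_rot: [[0.276, 0.961, -0.009], [0.961, -0.276, -0.004], [-0.006, -0.007, -1.0]]
ft_force: [-0.8, 0.5, 0.4]
grip_width: 0.0003
gripper_force: 0.0
```

>>> move_arm(plan=[[0, 0, 0, -1, 0, 0, -1], [0, 0, 0, -2, 0, 0, -1], [0, 0, 0, -3, 0, 0, -1], [0, 0, 0, -4, 0, 0, -1]])

```text
time_s: 15.45
position: [0.5624, 0.3282, 0.1692]
tool_rot: [[0.275, 0.961, 0.004], [0.961, -0.275, 0.002], [0.003, 0.003, -1.0]]
ft_force: [0.8, 2.9, 2.1]
grip_width: -0.0003
gripper_force: 1.4
```

>>> move_arm(plan=[[0, 0, 0, -0.8, 0, 0, -1], [0, 0, 0, -1.6, 0, 0, -1], [0, 0, 0, -2.4, 0, 0, -1], [0, 0, 0, -3.2, 0, 0, -1], [0, 0, 0, -4, 0, 0, -1]])

```text
time_s: 15.95
position: [0.5506, 0.2894, 0.1669]
tool_rot: [[0.275, 0.961, -0.001], [0.961, -0.275, -0.001], [-0.001, -0.001, -1.0]]
ft_force: [0.5, 1.0, -0.1]
grip_width: -0.0001
gripper_force: 0.1
```

>>> move_arm(plan=[[0, 0, 0, -0.6, 0, 0, -1], [0, 0, 0, -1.2, 0, 0, -1], [0, 0, 0, -1.8, 0, 0, -1]])

```text
time_s: 16.25
position: [0.5459, 0.2724, 0.1671]
tool_rot: [[0.275, 0.961, -0.0], [0.961, -0.275, -0.0], [-0.0, -0.0, -1.0]]
ft_force: [0.6, -0.5, -0.1]
grip_width: 0.0001
gripper_force: 0.0
```

```bash
cat > d.py <<'E'
from h import *
np.set_printoptions(precision=4,suppress=True)
S=[env.get_image(n) for n in("scene","side")];ob=[]
for p in S:
    r=env.tip_of("lever_bar",p)[:1]
    for t in r: print("bar",np.round(t["pixel"],1),round(t["conf"],2)); ob.append((p,t["pixel"]))
if len(ob)>1: print(tri(ob))
a=cv2.resize(S[0]["color"][220:400,150:420],None,fx=1.75,fy=1.75,interpolation=2);b=cv2.resize(S[1]["color"][220:400,240:400],None,fx=1.75,fy=1.75,interpolation=2)
import sys;cv2.imwrite("pics/"+sys.argv[1],np.hstack([a,b])[...,::-1])
E
python3 d.py d1.png;python3 g.py
```

```text
bar [315.2 271.8] 0.64
bar [331.5 265.8] 0.75
[0.5185 0.1935 0.1023]
t 16.45 at [0.5461 0.2729 0.1672] yaw 74.03 tilt [ 0.  0. -1.] F [ 0.1  0.2 -0.4] w -9.141588966000402e-05
```

The contact force vanished and the bar now triangulates to over the tin, so the lever snapped over. I'll raise the arm clear and check.

>>> move_arm(plan=[[0, 0, 0, 0.5, 0, -3, -1], [0, 0, 0, 1, 0, -7, -1], [0, 0, 0, 1, 0, -11, -1], [0, 0, 0, 1, 0, -13, -1], [0, 0, 0, 1, 0, -13, -1]])

```text
time_s: 16.95
position: [0.5495, 0.2831, 0.3005]
tool_rot: [[0.275, 0.962, 0.006], [0.962, -0.275, 0.002], [0.003, 0.005, -1.0]]
ft_force: [-0.5, -1.1, 0.5]
grip_width: -0.0001
gripper_force: 0.0
```

>>> move_arm(plan=[[0, 0, 0, -4, 0, 0, -1], [0, 0, 0, -8, 0, 0, -1], [0, 0, 0, -12, 0, 0, -1], [0, 0, 0, -14, 0, 0, -1], [0, 0, 0, -14, 0, 0, -1]])

```text
time_s: 17.45
position: [0.5096, 0.1462, 0.2964]
tool_rot: [[0.278, 0.961, -0.002], [0.961, -0.278, -0.0], [-0.001, -0.002, -1.0]]
ft_force: [0.6, 0.6, -0.4]
grip_width: 0.0001
gripper_force: 0.0
```

```bash
python3 d.py d2.png;python3 g.py; python3 - <<'E'
from h import *
W=env.get_image("wrist")
a=cv2.imread("pics/d2.png");w=cv2.resize(cv2.cvtColor(W["color"],cv2.COLOR_RGB2BGR)[0:300,150:500],None,fx=.9,fy=.9)
c=np.zeros((a.shape[0]+270,max(a.shape[1],w.shape[1]),3),np.uint8);c[:a.shape[0],:a.shape[1]]=a;c[a.shape[0]:,:w.shape[1]]=w;cv2.imwrite("pics/d3.png",c)
for n in["tin","orange_jar","lever_bar"]:
    for t in env.tip_of(n,W)[:2]: print(n,t["pixel"],at_z(W,t["pixel"],.088 if n=="lever_bar" else 0))
E
```

```text
bar [312.  274.9] 0.92
bar [333.2 267.1] 0.65
[0.5148 0.2062 0.1075]
t 17.65 at [0.5104 0.1488 0.2966] yaw 74.09 tilt [-0.    -0.001 -1.   ] F [ 0.1 -0.9 -0.5] w -0.0001289367950319553
tin [325.9, 106.3] [0.53234174 0.22743461 0.        ]
tin [326.5, 294.8] [0.47320783 0.0169244  0.        ]
orange_jar [280.9, 216.9] [0.45003556 0.12592306 0.        ]
orange_jar [323.1, 105.1] [0.52984927 0.22939369 0.        ]
lever_bar [326.7, 158.7] [0.52114572 0.18551767 0.088     ]
```

View pics/d3.png

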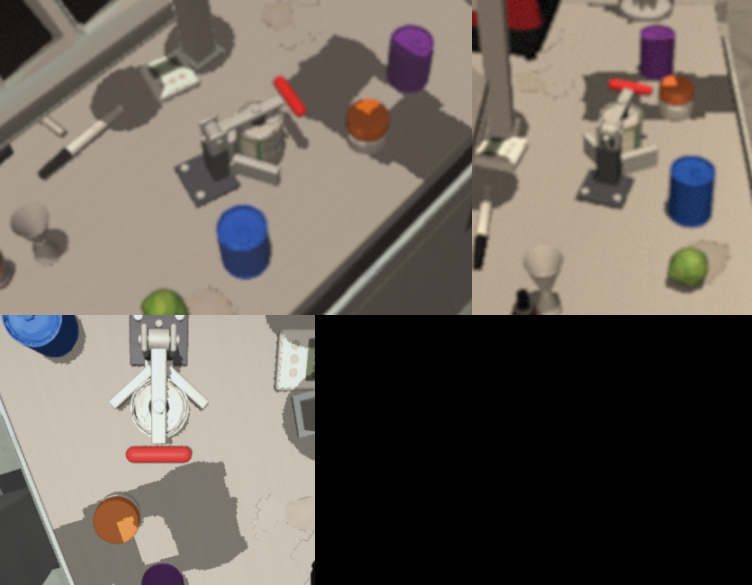

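The lever lies across the tin with the bar beyond it. I'll do one numerical check of the lever angle before handing in.

```bash
python3 - <<'E'
from h import *
S=[env.get_image(n) for n in("scene","side","wrist")];y=np.radians(74);m=np.array([np.cos(y),np.sin(y),0]);H=np.array([.535,.233,.088])+.056*m
for p,c in zip(S,((300,335,255,295),(320,350,255,275),(270,380,120,190))):
    im=p["color"].astype(int);M=(im[...,0]>120)&(im[...,1]<85)&(im[...,2]<85);q=np.argwhere(M);q=q[(q[:,1]>c[0])&(q[:,1]<c[1])&(q[:,0]>c[2])&(q[:,0]<c[3])]
    print("red",q.mean(0)[::-1].round(1),len(q),[(t,proj(p,H+.1*(-np.sin(t-.436)*m+np.array([0,0,np.cos(t-.436)])))[0].round(1).tolist()) for t in(1.7,1.85,2.0,2.1)])
E
```

```text
red [315.5 274.7] 190 [(1.7, [312.5, 266.4]), (1.85, [314.2, 270.1]), (2.0, [314.9, 274.1]), (2.1, [314.8, 277.0])]
red [331.3 268.8] 120 [(1.7, [329.0, 260.4]), (1.85, [329.3, 264.7]), (2.0, [329.4, 269.5]), (2.1, [329.3, 273.0])]
red [326.5 153.9] 931 [(1.7, [326.9, 150.0]), (1.85, [326.8, 152.4]), (2.0, [326.7, 151.9]), (2.1, [326.7, 150.1])]
```

The lever angle comes out at about 2.0 rad in both the scene and side views, so the lever is down on the tin and I'm handing in.

```bash
python3 -c "from rig import env; print(env.close_job())"
```

```text
the job is handed in; nothing more can be done
None
```

The green tin is pushed home in the V and the lever is snapped down on it at about 2.0 rad. The arm was raised clear and the job is handed in; no verdict came back.

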